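Set the stirrer speed and start it

TASK

Set the magnetic stirrer to speed four: with a fingertip push the selector's bar round clockwise, counting the clicks, until it rests in the click where its pointer stands at the mark of four dots, without turning past that mark and without gripping the bar from both sides. Then press the green start button fully down and let it come up again. Only touch the controls: do not lift or shift the beaker on the stirrer or the glassware, bottles and timer standing about.

Things in the scene. Friction and masses are not known exactly. Their poses are not given: they have to be found in the camera images.
- stirrer: White bench magnetic stirrer, 280 (x) x 250 (y) x 75 mm high, does not move. Origin: centre of its underside; its z is up, its -x side is its front (with the controls), its +y its left. Grey control deck along the front, top 75 mm above the worktop; round steel plate (diameter 132) behind it, centre 60 mm behind the origin, top at 85 mm.
- dial_axis (a point): Point on the deck surface (75 mm above the worktop) on the selector's upright axis; in the stirrer's frame at x -85, y +55 mm. White marks are printed round it, 36 degrees apart, as rows of dots running outward from 39 mm: a ring (off) at the stirrer's left (+y), then clockwise from above 1, 2, 3, 4 dots, and 5 dots at the right (-y). Only the selector stands within 80 mm.
- selector (a joint): Turning of the black selector, rad: 0 = pointer at the ring (to the stirrer's +y), growing clockwise from above by 0.628 (36 degrees) a click; four dots = 2.513, five = 3.142; stops 0.12 beyond either end. Starts at ring, 1 or 2 dots, now and then stuck half-way between. Leaving a click takes about 0.15 N m (8 N at 20 mm); from 0.08 past half-way (0.314) it snaps on by itself into the next.
- pointer_tip (a point): Pointer end of the selector's bar, at its top: 29 mm from the axis, 32 mm above the deck; x axis outward along the pointer, z up. The selector is a disc (diameter 60, top 8 mm above the deck) with an upright bar 58 mm long (29 either side of the axis), 11 mm thick, from 8 to 32 mm above the deck; a white line on top marks the pointer end.
- start_button (a joint): Travel of the round green start button, m: 0 up, 0.006 fully down; a spring of 5 N at full travel returns it.
- start_button_top (a point): Centre of the top face of the green button (diameter 34 mm), on the deck at the stirrer's x -85, y -75 mm, 130 mm to the right of the selector; pressed straight down.
- plate_top (a point): Centre of the top of the steel plate, 85 mm above the worktop.
- beaker: Clear small beaker, 57 x 62 x 66 mm, loose, standing on the steel plate; origin under its centre. Must stay there.
- vial: Small clear vial with black cap, 24 x 24 x 54 mm, loose bystander; origin under its centre. Leave alone.
- wash_bottle: White wash bottle with red cap and bent spout, 64 x 104 x 213 mm, loose bystander; origin under its centre. Leave alone.
- brown_bottle: Brown bottle with white cap, 68 x 68 x 147 mm, loose bystander; origin under its centre. Leave alone.
- timer: White flat timer with coloured keys, 62 x 62 x 18 mm, loose bystander; origin under its centre. Leave alone.
- flask_5: Volumetric flask, 60 x 60 x 193 mm, loose bystander; origin under its centre. Leave alone.
- flask_6: Volumetric flask, 60 x 60 x 193 mm, loose bystander; origin under its centre. Leave alone.
- flask_7: Volumetric flask, 60 x 60 x 193 mm, loose bystander; origin under its centre. Leave alone.
There are look-alikes about, which are no part of the job. Of the things shaped like the beaker, the clear one is meant.

How it is judged (in metres and radians):
On the way, in this order (a step that is already met when the one before it is completed fails the run):
1. the selector rests at the four-dot mark, the start button still up (value of joint selector between 2.363 and 2.663 rad and velocity of joint selector below 0.3 rad/s and value of joint start_button below 0.002 m), for 0.3 s.
2. the start button is pressed down with the selector at four dots (value of joint selector between 2.363 and 2.663 rad and value of joint start_button above 0.0042 m), for 0.05 s.
At the end, for the whole second after the job is handed in: the selector stands within 0.15 rad of the four-dot click (2.513), the green button has come up again (under 1.5 mm), the beaker stands upright on the plate (within 40 mm of its centre) and everything else stands upright (value of joint selector between 2.363 and 2.663 rad and value of joint start_button below 0.0015 m and horizontal distance between beaker and plate_top below 0.04 m and z of beaker in the frame of plate_top below 0.006 m and angle between beaker's own z axis and vertical below 0.1 rad and linear speed of beaker below 0.02 m/s and angle between each of vial, wash_bottle, brown_bottle, timer, flask_5, flask_6, flask_7's own z axis and vertical below 0.15 rad); the robot touches nothing.
It fails at once if the selector was turned past the four-dot mark (beyond 2.80) (value of joint selector above 2.8 rad).
It fails at once if the start button was pressed before the selector stood at four dots (value of joint start_button above 0.0035 m and not (value of joint selector between 2.363 and 2.663 rad)).
It fails at once if the selector's bar was gripped from both sides (contact force between the fingers and selector_c1 above 1.5 N and contact force between the fingers and selector_c2 above 1.5 N).
It fails at once if the beaker was lifted, shifted or tipped (distance of beaker from where it was at the start of the episode above 0.015 m or angle between beaker's own z axis and vertical above 0.3 rad).
It fails at once if a thing standing about was lifted, shifted or tipped (distance of any of vial, wash_bottle, brown_bottle, timer, flask_5, flask_6, flask_7 from where it was at the start of the episode above 0.02 m).
It also fails if it takes over 61 s, if anything falls off the work surface, if the arm or the gripper's body presses on something with over 40 N, if the wrist force passes 120 N, or if a joint passes its speed limit or range.

ROBOT

A 6-joint arm with a two-finger parallel gripper is mounted at the origin on a cart in front of the work surface, level with it; the furniture and walls round the work are solid. World frame = base frame: x ahead of the robot, y to its left, z up, the work surface at z = 0. Lengths are in mm, angles in rad, forces in N, time in s.
With the tool pointing down it reaches from about 350 to 975 mm from the base axis. Payload 7.1 kg.
Tool frame: the origin (TCP) lies between the finger pads; the fingertips stand 19 mm ahead of it and the grasp point (between the pads) is the TCP; y points along the fingers, z is the direction in which the jaws open and shut, and the axes are right-handed (so a half turn about y gives the same grasp; the last joint's range is limited). The gripper opens to 88 mm and grips with 3 to 60 N. Pads are 20 mm wide; open, the fingers measure 115 mm over their backs; the gripper's body (75 mm by 178 mm) begins 61 mm behind the grasp point.
Start: joints at [-1.292, 0.423, 1.63, -0, 1.089, -0.019], TCP at [183.404, -597.468, 241.675] pointing down, gripper open.
Joint ranges: [-3, 3], [-0.9, 2.11], [0.09, 2.58], [-1.31, 4.45], [0.11, 2.69], [-2.54, 2.54]. Speed limits (rad/s): [2.39, 2.39, 3.01, 3.14, 3.14, 3.14].

INTERFACE

Orientations are given as a rotation vector (axis times angle).
In Python, from workcell import ctrl gives the robot as it stands.
- The arm moves only by the tool servo_tool, never from a script. Its argument "moves" is text: rows parted by semicolons, each of 6 numbers parted by spaces: the shift along the world's x, y, z in m, then the turn, a rotation vector about the world's x, y, z in degrees. A call has 1 to 8 rows; each row is the pose to reach, as a shift and turn from the pose commanded when the call began; what a row does not reach only later rows make up. A row lasts 1/8 s, in which the tool goes at most 62.5 mm and 10.7 degrees, less where a joint would pass 70% of its speed; a pose out of reach is approached as far as the arm can. A call with a gripper value outside its range is refused whole. "hand" is the closure in counts, from 0 (fully open) to 255 (shut), set as the call begins (left out, the last holds). The fingers move at their own pace and stop on an object; the grip force is fixed at half the most. Time passes only in rows, so rows that repeat a pose let the fingers close. It gives the time, the measured TCP pose, the force and the opening at its end, in the units of the state.
- ctrl.get_obs(): the state, without advancing time (a new reading comes with each control period).
- ctrl.get_image(name): name is "scene" or "top"; returns a dict with "pixels" (420x560x3 uint8, red, green, blue), "depth" (420x560 float32, mm along the optical axis (not along the pixel's ray), 0 where there is no reading), "vertical_fov" (degrees; the focal length in pixels is half the picture's height over the tangent of half this angle, whatever the lens; pixels are square), "cx", "cy" (the principal point, pixels), "k1" (the pictures are not rectified: a ray, as slopes to the right and down, at radius r is drawn at 1 + k1 r^2 times it, then the intrinsics apply), "xyz" and "attitude" of the camera in the world. Camera axes: x right, y up, looking along -z (the intrinsics and any distortion apply to the point x, -y, -z); pixel columns grow to the right and rows downward; lengths in mm; the calibration is good to about 2 mm. A picture is of the moment at which its call begins.
- ctrl.close_job(): hands the job in, once; it reports no verdict.
The state is a dict: "t": time; "qpos": joint angles; "qvel": joint speeds; "joint_torque": joint torques, N m; "ee_pos": TCP position; "orientation": TCP orientation; "ft_force": force on the tool from outside, world axes, zero at the start; "moment": the same for the moment, N m; "width": finger opening in mm.
Only numpy, scipy, OpenCV 4.12 (cv2) and the standard library are available. Lean on these libraries where they do the work, as an engineer would, in place of code of your own. Each camera call takes 0.05 s, during which the arm holds its last target.

## Working session

There is one attempt and no reset: what is moved stays moved. The work goes in short steps, Python scripts to look and compute and a tool call to move; the robot and the scene stay as the last step left them, time stands still between calls to the robot, and variables do not carry over. Pictures are saved under pics/ and viewed, and the job is handed in when it is done.

Besides the shell and the picture viewer there is one more tool, called after "Emit:" as a command line: name --argument value ..., lists and objects as JSON in quotes. servo_tool: Moves the arm, as the interface text tells. Its arguments: {"type":"object","properties":{"moves":{"type":"string"},"hand":{"type":"number"}},"required":["moves"]}

```bash
mkdir -p pics; ls
cat > h.py <<'E'
import numpy as np,cv2
from workcell import ctrl
from scipy.spatial.transform import Rotation as R
def grab(n,f):
    d=ctrl.get_image(n); cv2.imwrite(f'pics/{f}.png',cv2.cvtColor(d['pixels'],cv2.COLOR_RGB2BGR)); np.save(f'pics/{f}.npy',d,allow_pickle=True); return d
def load(f): return np.load(f'pics/{f}.npy',allow_pickle=True).item()
def att(d):
    a=np.array(d['attitude'],float)
    return a if a.shape==(3,3) else R.from_rotvec(a).as_matrix()
def ray(d,u,v):
    h=d['pixels'].shape[0]; f=h/2/np.tan(np.radians(d['vertical_fov'])/2)
    K=np.array([[f,0,d['cx']],[0,f,d['cy']],[0,0,1]])
    p=cv2.undistortPoints(np.array([[[u,v]]],float),K,np.array([d['k1'],0,0,0,0.]))[0,0]
    return np.array([p[0],-p[1],-1.])
def onz(d,u,v,z):
    r=att(d)@ray(d,u,v); o=np.array(d['xyz']); return o+r*(z-o[2])/r[2]
def dep(d,u,v):
    return np.array(d['xyz'])+att(d)@ray(d,u,v)*d['depth'][int(round(v)),int(round(u))]
def pix(d,P):
    h=d['pixels'].shape[0]; f=h/2/np.tan(np.radians(d['vertical_fov'])/2)
    c=att(d).T@(np.array(P,float)-d['xyz']); x=c[0]/-c[2];y=-c[1]/-c[2]; s=1+d['k1']*(x*x+y*y)
    return d['cx']+f*x*s,d['cy']+f*y*s
E
python3 - <<'E'
from h import *
print(ctrl.get_obs())
for n in('scene','top'):
    d=grab(n,n+'0'); print({k:v for k,v in d.items() if k not in('pixels','depth')})
E
```

```text
pics
{'t': 0.0, 'qpos': array([-1.29201021e+00,  4.23819124e-01,  1.63068631e+00, -2.46110073e-05,
        1.08860654e+00, -1.89898199e-02]), 'qvel': array([ 0.0001923 ,  0.00079746, -0.00039481,  0.00029891, -0.00019311,
       -0.00197428]), 'joint_torque': array([ 1.20140285e-03, -5.44613957e+01, -2.73665804e+01,  6.42911531e-02,
        2.28635932e-02, -1.20406462e-04]), 'ee_pos': array([ 183.25081275, -596.97868259,  240.91668773]), 'orientation': array([-0.30943845,  2.06292011, -2.05978577]), 'ft_force': array([ 0.84737288,  0.4926402 , -0.10582128]), 'moment': array([-0.01827876, -0.02768479,  0.0029586 ]), 'width': 88.06344475574386}
{'vertical_fov': 50.21583875344748, 'cx': 274.6335480261225, 'cy': 203.18864682254085, 'k1': -0.032272186877570816, 'xyz': array([-413.91226342, -559.81174988, 1410.65123036]), 'attitude': array([ 0.65557375, -0.37835843, -1.04462415])}
{'vertical_fov': 43.89413122108552, 'cx': 273.2345885478292, 'cy': 208.44804938290224, 'k1': -0.12597030229773387, 'xyz': array([  36.38679994,  266.7818649 , 1602.20440428]), 'attitude': array([ 0.23964801, -0.39102397, -2.04893927])}
```

View pics/scene0.png

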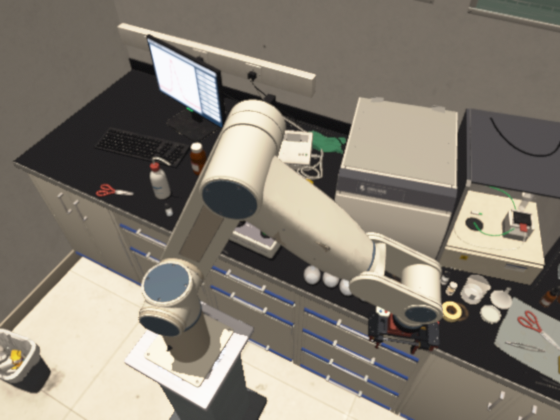

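View pics/top0.png

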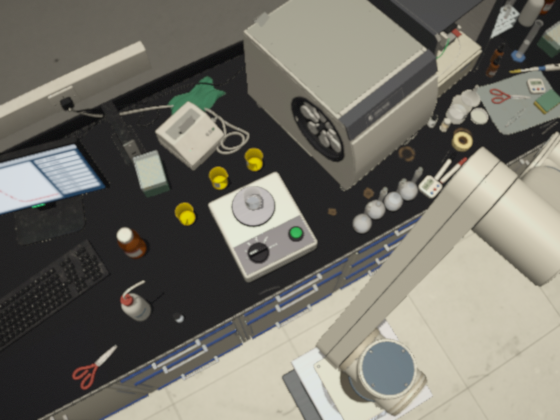

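The top view shows the stirrer at about (262,225), with the dial near (258,252), the green button near (296,233) and the plate near (253,206). In the scene view the arm hides most of the stirrer.

Run:
```python
from h import *
d=load('top0')
im=cv2.cvtColor(d['pixels'],cv2.COLOR_RGB2BGR)
c=im[165:285,200:325]; cv2.imwrite('pics/c0.png',cv2.resize(c,None,fx=5,fy=5,interpolation=cv2.INTER_CUBIC)[:600,:])
hsv=cv2.cvtColor(im,cv2.COLOR_BGR2HSV)
m=cv2.inRange(hsv,(45,120,60),(85,255,255)); m[:215]=0;m[255:]=0;m[:,:270]=0;m[:,320:]=0
M=cv2.moments(m,True);u,v=M['m10']/M['m00'],M['m01']/M['m00'];print('btn',u,v,M['m00'],dep(d,u,v),onz(d,u,v,83))
# steel ring
for p in[(253,206),(258,252),(230,232),(288,262)]: print(p,dep(d,*p))
print(onz(d,258,252,107))
```

```text
btn 295.64761904761906 232.13333333333333 105.0 [467.05806433 -38.65095402  97.79130251] [471.29239927 -41.65395181  83.        ]
(253, 206) [599.43858181  37.32038291 116.48716833]
(258, 252) [466.2648379   92.40226305 101.55788179]
(230, 232) [574.64806351 134.17347579  70.81949061]
(288, 262) [415.39786839  15.7246917   17.49937939]
[464.70587843  93.03465342 107.        ]
```

View pics/c0.png

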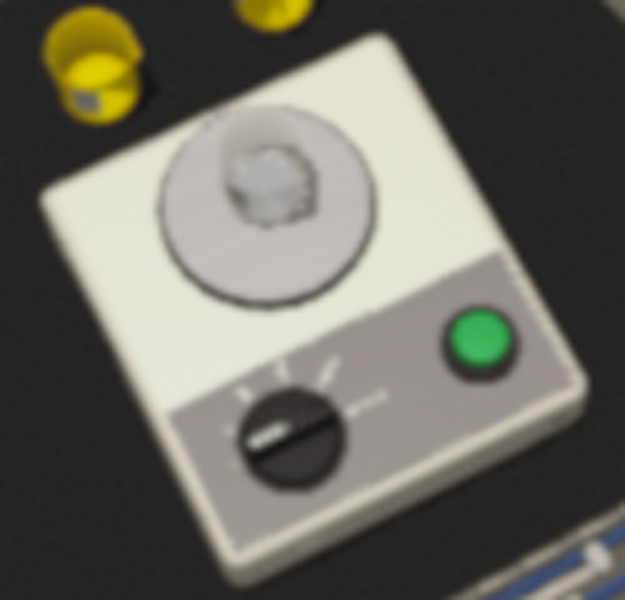

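Run:
```python
from h import *
d=load('top0')
P=lambda x,y,z:onz(d,200+(x+.5)/5-.5,165+(y+.5)/5-.5,z)
cor=[P(*c,75)[:2] for c in[(40,192),(386,32),(588,382),(234,558)]]
for c in cor: print(c)
BL,BR,FR,FL=cor
print([np.linalg.norm(a-b) for a,b in((BL,BR),(BR,FR),(FR,FL),(FL,BL))])
ctr=np.mean(cor,0)
y=(BL+FL-BR-FR);x=(BL+BR-FL-FR)
print('ctr',ctr,'yaw from y',np.degrees(np.arctan2(-y[0],y[1])),'from x',np.degrees(np.arctan2(x[1],x[0])))
plate=P(267,206,85)[:2];btn=P(480,340,83)[:2];disc=P(292,440,83)[:2]
print('plate',plate,'btn',btn,'disc',disc)
print('yaw plate-ctr',np.degrees(np.arctan2(*(plate-ctr)[::-1])),np.linalg.norm(plate-ctr))
v=disc-btn;print('yaw disc-btn',np.degrees(np.arctan2(-v[0],v[1])),np.linalg.norm(v))
# rigid fit
src=np.array([[140,125],[140,-125],[-140,-125],[-140,125],[60,0],[-85,-75],[-85,55]],float)
dst=np.array(cor+[plate,btn,disc])
a=src-src.mean(0);b=dst-dst.mean(0);th=np.arctan2((a[:,0]*b[:,1]-a[:,1]*b[:,0]).sum(),(a*b).sum())
Rm=np.array([[np.cos(th),-np.sin(th)],[np.sin(th),np.cos(th)]]);t=dst.mean(0)-Rm@src.mean(0)
print('yaw',np.degrees(th),'t',t);print(dst-(src@Rm.T+t))
ax=Rm@[-85,55]+t;print('axis',ax,'btn',Rm@[-85,-75]+t,'plate',Rm@[60,0]+t)
tip=P(250,443,107)[:2];i=P(283,430,107)[:2]
for w in((tip-ax),(tip-i)):
  l=Rm.T@w; print('pointer local',l,'joint deg',np.degrees(np.arctan2(l[0],l[1])))
np.savez('fit.npz',th=th,t=t)
# overlay predicted
im=cv2.cvtColor(d['pixels'],cv2.COLOR_RGB2BGR);c=cv2.resize(im[165:285,200:325],None,fx=5,fy=5,interpolation=cv2.INTER_CUBIC)
def dr(l,z,col):
  u,v=pix(d,[*(Rm@l+t),z]); cv2.circle(c,(int((u-200+.5)*5),int((v-165+.5)*5)),2,col,-1)
for k in range(6):
  q=np.radians(36*k)
  dr(np.array([-85,55])+39*np.array([np.sin(q),np.cos(q)]),75,(0,0,255))
  dr(np.array([-85,55])+29*np.array([np.sin(q),np.cos(q)]),107,(255,0,255))
dr([-85,55],107,(255,255,0));dr([-85,-75],83,(255,0,0))
cv2.imwrite('pics/c1.png',c)
```

```text
[694.68480483 152.23966712]
[685.76623449 -94.71944196]
[416.08613629 -86.8748432 ]
[423.94076974 156.05355387]
[np.float64(247.12009723086013), np.float64(269.79416801611796), np.float64(243.05534631400238), np.float64(270.770896278279)]
ctr [555.11948634  31.67473396] yaw from y -1.9609777709476592 from x -1.2358412219107036
plate [611.96987046  32.13678221] btn [470.04321106 -40.76626557] disc [469.90516208  91.15261429]
yaw plate-ctr 0.465657926765375 56.85226172495544
yaw disc-btn 0.05995822177378757 131.9189520883696
yaw -1.4759566743237937 t [554.69640606  32.3403016 ]
[[-3.1848341  -1.45311855]
 [-5.66404079  1.5048278 ]
 [ 4.5629631   2.13733927]
 [ 5.97823289 -4.85131909]
 [-2.70662891  1.34192789]
 [ 2.25041294 -0.32083418]
 [-1.23610514  1.64117685]]
axis [471.14126722  89.51143743] btn [467.79279812 -40.44543139] plate [614.67649936  30.79485432]
pointer local [ 1.78651377 27.3418856 ] joint deg 3.7383816512817014
pointer local [ 1.90233637 21.18821545] joint deg 5.130417139166048
```

View pics/c1.png

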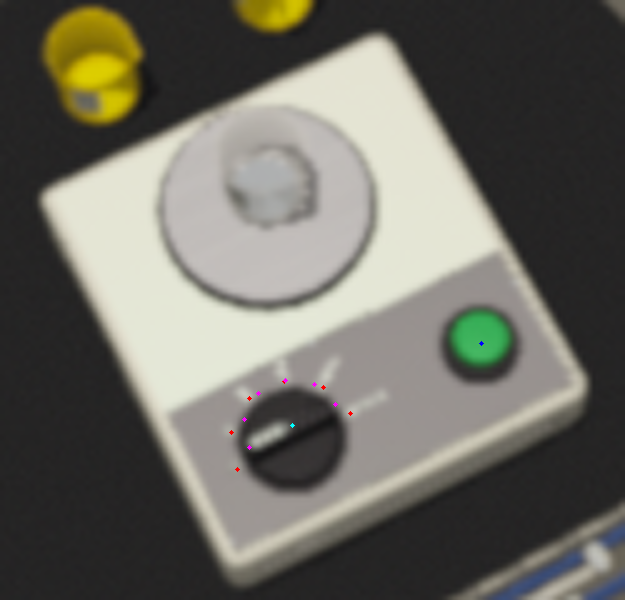

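Run:
```python
from h import *
o=ctrl.get_obs();print(R.from_rotvec(o['orientation']).as_matrix().round(3))
d=load('top0')
for n,p,z in [('wash',(128,300),213),('brown',(124,236),147),('vial',(179,317),54),('ball1',(362,223),0),('ball2',(376,210),0),('ball4',(409,190),0),('yellow1',(219,178),66),('yellow2',(254,160),66),('timer',(432,185),18)]:
  print(n,onz(d,*p,z).round(),dep(d,*p).round())
im=cv2.cvtColor(d['pixels'],cv2.COLOR_RGB2BGR)
cv2.imwrite('pics/c2.png',cv2.resize(im[130:260,310:510],None,fx=4,fy=4,interpolation=cv2.INTER_CUBIC))
```

```text
[[-0.956 -0.     0.293]
 [-0.293  0.001 -0.956]
 [-0.    -1.    -0.001]]
wash [486. 481. 213.] [499. 487. 173.]
brown [691. 424. 147.] [690. 424. 148.]
vial [416. 390.  54.] [416. 390.  54.]
ball1 [ 416. -265.    0.] [ 400. -242.   67.]
ball2 [ 432. -330.    0.] [ 420. -312.   50.]
ball4 [ 438. -469.    0.] [ 423. -442.   59.]
yellow1 [760.  80.  66.] [789.  72.   4.]
yellow2 [762. -51.  66.] [793. -65.  -1.]
timer [ 411. -540.   18.] [ 410. -539.   19.]
```

View pics/c2.png

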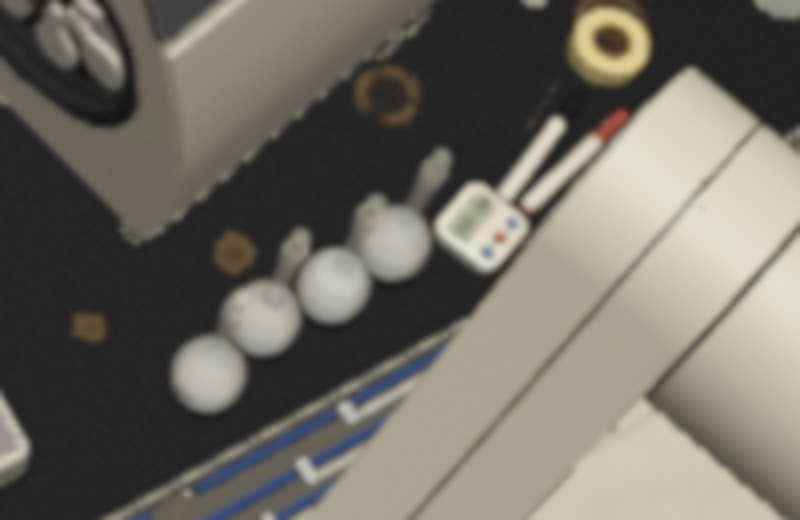

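Emit:
servo_tool --moves "0 0 0.06 0 0 0; 0 0 0.12 0 0 0; 0.02 0.06 0.15 0 0 10; 0.04 0.12 0.15 0 0 20; 0.06 0.18 0.15 0 0 30; 0.08 0.24 0.15 0 0 40; 0.10 0.30 0.15 0 0 50; 0.12 0.36 0.15 0 0 60" --hand 255

```text
t: 1.1
ee_pos: [300.1, -245.5, 391.5]
orientation: [-1.096, 1.37, -1.37]
ft_force: [1.7, 0.2, 0.6]
width: 11.2
```

Emit:
servo_tool --moves "0.02 0.06 0 0 0 10; 0.04 0.12 0 0 0 20; 0.06 0.18 0 0 0 30; 0.08 0.23 0 0 0 40; 0.10 0.28 0 0 0 50; 0.11 0.32 0 0 0 60; 0.12 0.35 0 0 0 70; 0.12 0.35 0 0 0 80"

```text
t: 2.1
ee_pos: [420.2, 104.3, 391.2]
orientation: [-1.549, 0.308, -0.306]
ft_force: [0.1, -0.4, -0.8]
width: -0.1
```

Run:
```python
from h import *
o=ctrl.get_obs();print(o['t'],o['qpos'].round(3),o['ee_pos'],o['width'],o['ft_force']);print(R.from_rotvec(o['orientation']).as_matrix().round(3))
grab('scene','s1')
d=grab('top','t1');im=cv2.cvtColor(d['pixels'],cv2.COLOR_RGB2BGR)
```

```text
2.1 [ 0.216 -0.033  1.85   0.     1.325 -0.964] [420.22127657 104.32822003 391.19512194] -0.08857563047191233 [ 0.08318169 -0.36118731 -0.79406955]
[[ 0.924 -0.001  0.382]
 [-0.382  0.     0.924]
 [-0.001 -1.    -0.   ]]
```

View pics/t1.png

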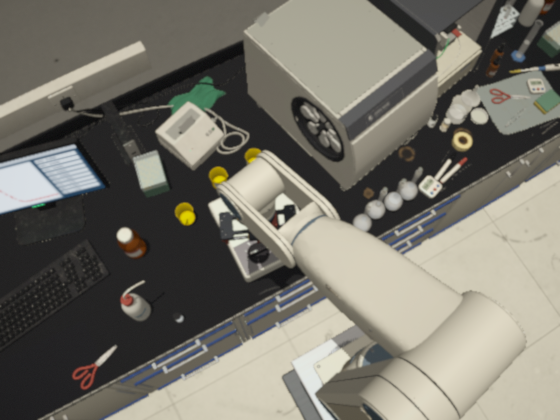

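View pics/s1.png

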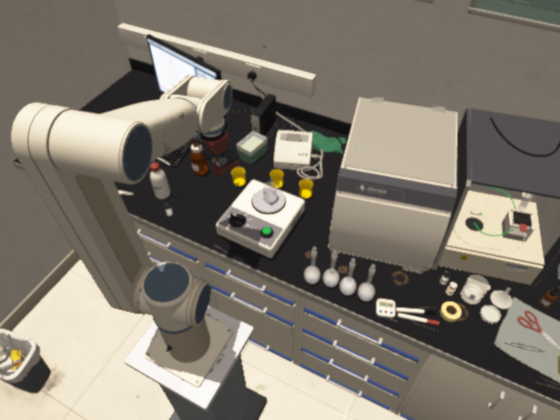

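The scene view now shows the stirrer in full, at about (262,217). The dial is at (238,219), the button at (266,231) and the plate at (268,201). I'll measure again from this view and cross-check.

Run:
```python
from h import *
d=load('s1');f=np.load('fit.npz');th=-np.radians(1.3);t=np.array([554.7,32.3])
Rm=np.array([[np.cos(th),-np.sin(th)],[np.sin(th),np.cos(th)]])
im=cv2.cvtColor(d['pixels'],cv2.COLOR_RGB2BGR);x0,y0,s=210,175,6
c=cv2.resize(im[y0:y0+85,x0:x0+100],None,fx=s,fy=s,interpolation=cv2.INTER_CUBIC)
c2=c.copy()
def dr(l,z,col):
  u,v=pix(d,[*(Rm@l+t),z]); cv2.circle(c,(int((u-x0+.5)*s),int((v-y0+.5)*s)),2,col,-1)
for k in range(6):
  q=np.radians(36*k);dr(np.array([-85,55])+39*np.array([np.sin(q),np.cos(q)]),75,(0,0,255));dr(np.array([-85,55])+29*np.array([np.sin(q),np.cos(q)]),107,(255,0,255))
for k in range(24):
  q=np.radians(15*k);dr(np.array([60,0])+66*np.array([np.sin(q),np.cos(q)]),85,(255,0,0));dr(np.array([-85,-75])+17*np.array([np.sin(q),np.cos(q)]),83,(255,0,0))
dr([-85,55],107,(255,255,0))
for l in((140,125),(140,-125),(-140,-125),(-140,125)): dr(l,75,(0,255,255))
cv2.imwrite('pics/c3.png',np.hstack([c])); 
hsv=cv2.cvtColor(im,cv2.COLOR_BGR2HSV)
m=cv2.inRange(hsv,(45,120,60),(85,255,255)); m[:222]=0;m[242:]=0;m[:,:255]=0;m[:,280:]=0
M=cv2.moments(m,True);u,v=M['m10']/M['m00'],M['m01']/M['m00'];print('btn',u,v,M['m00'],onz(d,u,v,83),dep(d,u,v))
d0=load('top0');a=np.array(d['xyz']);ra=att(d)@ray(d,u,v);b=np.array(d0['xyz']);rb=att(d0)@ray(d0,295.65,232.13)
k=np.linalg.lstsq(np.c_[ra,-rb],b-a,rcond=None)[0];print('tri',a+ra*k[0],b+rb*k[1])
```

```text
btn 266.258064516129 230.59677419354838 62.0 [474.81186791 -35.59600319  83.        ] [465.84899686 -40.88277101  96.3894944 ]
tri [468.20872958 -39.49087784  92.86432619] [468.44604934 -39.64295254  92.96314118]
```

View pics/c3.png

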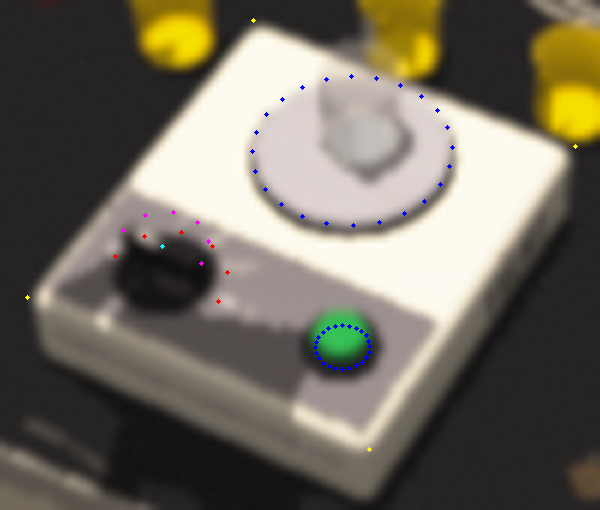

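Emit:
servo_tool --moves "0.012 0.002 0 0 0 10; 0.012 0.002 -0.05 0 0 20; 0.012 0.002 -0.10 0 0 21.5; 0.012 0.002 -0.15 0 0 21.5; 0.012 0.002 -0.20 0 0 21.5; 0.012 0.002 -0.24 0 0 21.5; 0.012 0.002 -0.24 0 0 21.5; 0.012 0.002 -0.24 0 0 21.5"

```text
t: 3.2
ee_pos: [432.8, 104.4, 152.8]
orientation: [-1.57, 0.02, -0.022]
ft_force: [0.0, 0.4, 0.8]
width: 0.7
```

Run:
```python
from h import *
o=ctrl.get_obs();print(o['t'],o['qpos'].round(3),o['ee_pos'],o['width'],o['ft_force']);M=R.from_rotvec(o['orientation']).as_matrix();print(M.round(3),np.degrees(np.arctan2(M[1,2],M[0,2])))
d=grab('scene','s2');cv2.imwrite('pics/c4.png',cv2.resize(cv2.cvtColor(d['pixels'],cv2.COLOR_RGB2BGR)[150:270,190:310],None,fx=5,fy=5,interpolation=cv2.INTER_CUBIC))
```

```text
3.2 [ 0.21   0.304  2.082 -0.     0.754 -1.334] [432.82121402 104.43796348 152.79588154] 0.6833729191668325 [0.02320422 0.37956609 0.84472161]
[[ 1.     0.001  0.027]
 [-0.027  0.     1.   ]
 [ 0.001 -1.     0.   ]] 88.44378381558097
```

View pics/c4.png

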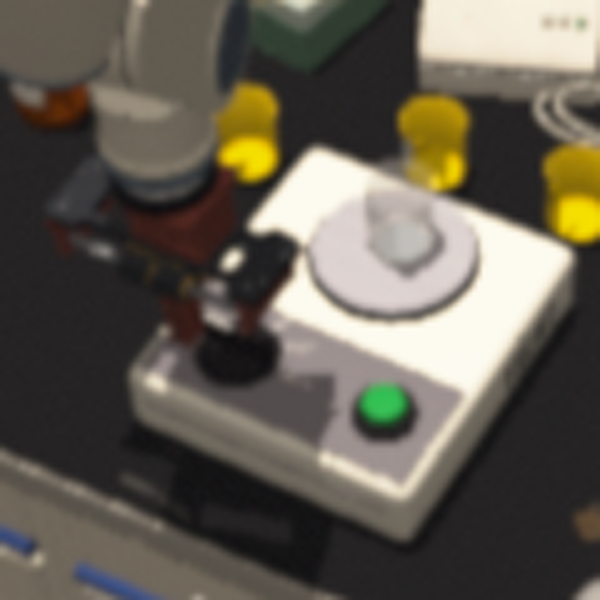

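Run:
```python
from h import *
d=load('s2')
for p in[(180,310),(183,330),(262,300),(255,320),(215,315),(215,328),(100,200),(270,255),(235,290)]:
  print(p,dep(d,190+p[0]/5,150+p[1]/5).round())
```

```text
(180, 310) [422.  98. 176.]
(183, 330) [422.  98. 153.]
(262, 300) [408.  16. 244.]
(255, 320) [409.  24. 218.]
(215, 315) [476. 108. 106.]
(215, 328) [472. 107.  97.]
(100, 200) [430. 161. 253.]
(270, 255) [437.  25. 257.]
(235, 290) [399.  31. 257.]
```

Emit:
servo_tool --moves "0 0.0095 -0.02 0 0 0; 0 0.0095 -0.043 0 0 0; 0.008 0.0095 -0.043 0 0 0; 0.016 0.0095 -0.043 0 0 0; 0.018 0.0095 -0.043 0 0 0; 0.018 0.0095 -0.043 0 0 0"

```text
t: 4.0
ee_pos: [450.7, 114.0, 109.4]
orientation: [-1.57, 0.019, -0.021]
ft_force: [-0.5, 0.1, 0.6]
width: 0.2
```

Emit:
servo_tool --moves "0.002 0 0 0 0 0; 0.004 0 0 0 0 0; 0.004 0 0 0 0 0"

```text
t: 4.38
ee_pos: [454.2, 114.0, 108.7]
orientation: [-1.571, 0.02, -0.02]
ft_force: [0.4, -0.4, 0.9]
width: 0.5
```

Emit:
servo_tool --moves "0.001 0 0 0 0 0; 0.002 0 0 0 0 0; 0.002 0 0 0 0 0"

```text
t: 4.75
ee_pos: [456.1, 114.0, 108.7]
orientation: [-1.571, 0.02, -0.02]
ft_force: [0.3, -0.0, 0.7]
width: 0.5
```

Emit:
servo_tool --moves "0.001 0 0 0 0 0; 0.002 0 0 0 0 0; 0.002 0 0 0 0 0"

```text
t: 5.12
ee_pos: [457.9, 114.0, 108.6]
orientation: [-1.571, 0.02, -0.019]
ft_force: [-1.9, 0.9, 1.1]
width: 0.4
```

Emit:
servo_tool --moves "0.001 0 0 0 0 0; 0.002 0 0 0 0 0; 0.002 0 0 0 0 0"

```text
t: 5.5
ee_pos: [458.3, 113.9, 108.4]
orientation: [-1.571, 0.023, -0.017]
ft_force: [-7.1, 1.4, 5.1]
width: 0.6
```

```bash
cat > tab.py <<'E'
import numpy as np
ax=np.array([471,89.5]);psi=np.radians(-1.3)
Rm=np.array([[np.cos(psi),-np.sin(psi)],[np.sin(psi),np.cos(psi)]])
def cen(deg,r=24.5,h=13.7):
    q=np.radians(deg);return ax+Rm@(r*np.array([np.sin(q),np.cos(q)])+h*np.array([-np.cos(q),np.sin(q)]))
if __name__=='__main__':
    c0=cen(0)
    for a in range(0,150,6): print(a,cen(a).round(1),(cen(a)-c0).round(1))
E
python3 tab.py
```

```text
0 [457.9 114.3] [0. 0.]
6 [460.5 115.5] [2.7 1.2]
12 [463.3 116.5] [5.4 2.2]
18 [466.2 117.2] [8.3 2.8]
24 [469.1 117.5] [11.2  3.2]
30 [472.  117.6] [14.2  3.2]
36 [474.9 117.3] [17.1  3. ]
42 [477.8 116.7] [20.   2.4]
48 [480.6 115.9] [22.8  1.6]
54 [483.3 114.7] [25.5  0.4]
60 [485.9 113.3] [28.1 -1. ]
66 [488.3 111.6] [30.5 -2.7]
72 [490.5 109.7] [32.7 -4.6]
78 [492.5 107.5] [34.7 -6.8]
84 [494.3 105.2] [36.4 -9.1]
90 [495.8 102.6] [ 37.9 -11.7]
96 [497. 100.] [ 39.2 -14.3]
102 [498.   97.2] [ 40.1 -17.1]
108 [498.7  94.3] [ 40.8 -20. ]
114 [499.   91.4] [ 41.1 -22.9]
120 [499.1  88.5] [ 41.2 -25.8]
126 [498.8  85.6] [ 40.9 -28.8]
132 [498.2  82.7] [ 40.4 -31.6]
138 [497.4  79.9] [ 39.5 -34.4]
144 [496.2  77.2] [ 38.4 -37.1]
```

Emit:
servo_tool --moves "0.001 0.0015 0 0 0 -6; 0.0035 0.0025 0 0 0 -12; 0.0065 0.003 0 0 0 -18; 0.0095 0.0035 0 0 0 -24; 0.012 0.0035 0 0 0 -30; 0.012 0.0035 0 0 0 -30; 0.012 0.0035 0 0 0 -30"

```text
t: 6.38
ee_pos: [472.2, 117.6, 108.7]
orientation: [-1.528, 0.428, -0.429]
ft_force: [-0.4, 2.4, -0.2]
width: 0.2
```

```bash
cat > look.py <<'E'
import sys
from h import *
n=sys.argv[1]
o=ctrl.get_obs();M=R.from_rotvec(o['orientation']).as_matrix();print(o['t'],o['ee_pos'].round(1),'yaw',np.degrees(np.arctan2(M[1,2],M[0,2])).round(1),o['ft_force'].round(1))
d=grab('scene',n);t=grab('top',n+'t')
c=lambda d,y,x:cv2.resize(cv2.cvtColor(d['pixels'],cv2.COLOR_RGB2BGR)[y:y+75,x:x+75],(400,400),interpolation=cv2.INTER_CUBIC)
cv2.imwrite(f'pics/{n}c.png',np.hstack([c(d,180,205),c(t,205,225)]))
E
python3 look.py k1
```

```text
6.375 [472.2 117.6 108.7] yaw 58.7 [-0.4  2.4 -0.2]
```

View pics/k1c.png

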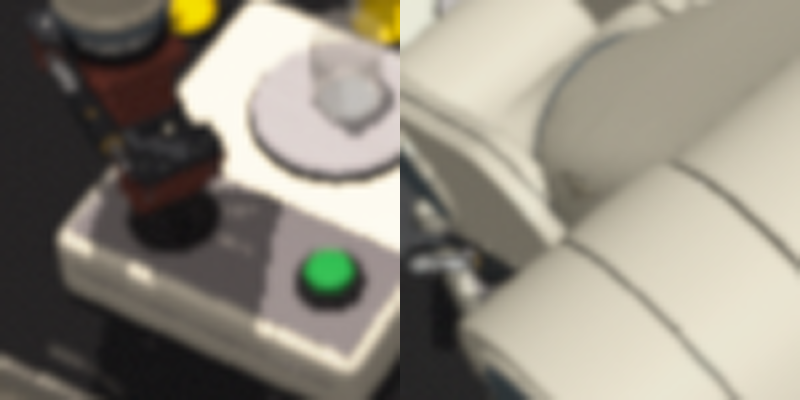

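Emit:
servo_tool --moves "0.0025 -0.0005 0 0 0 -6; 0.0055 -0.001 0 0 0 -12; 0.0085 -0.0015 0 0 0 -18; 0.0085 -0.0015 0 0 0 -18"

```text
t: 6.98
ee_pos: [480.8, 116.0, 108.7]
orientation: [-1.464, 0.672, -0.673]
ft_force: [0.7, -0.8, 0.2]
width: 0.4
```

Emit:
servo_tool --moves "0.0025 -0.0015 0 0 0 -6; 0.005 -0.0025 0 0 0 -12; 0.0075 -0.0045 0 0 0 -18; 0.0075 -0.0045 0 0 0 -18; 0.0075 -0.0045 0 0 0 -18"

```text
t: 7.6
ee_pos: [487.5, 112.0, 108.6]
orientation: [-1.371, 0.914, -0.912]
ft_force: [-2.4, 5.0, 1.4]
width: 0.4
```

```bash
python3 look.py k2
```

```text
7.6 [487.5 112.  108.6] yaw 22.7 [-2.4  5.   1.4]
```

View pics/k2c.png

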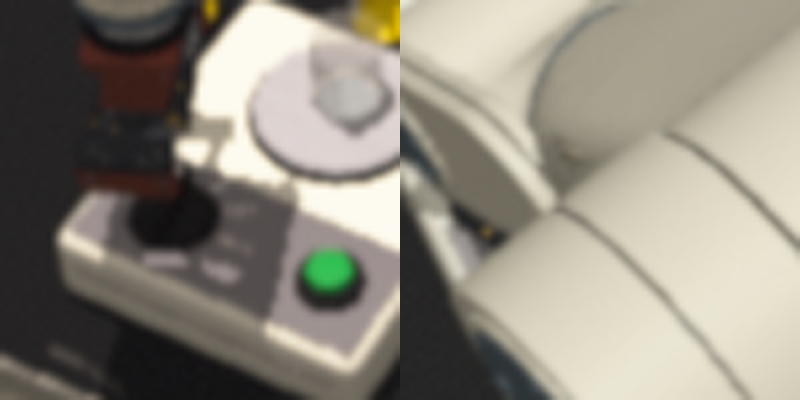

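Emit:
servo_tool --moves "-0.004 0.009 0 0 0 0; -0.008 0.018 0 0 0 0; -0.008 0.018 0.06 0 0 0; -0.008 0.05 0.12 0 0 0; -0.008 0.10 0.18 0 0 0; -0.008 0.10 0.18 0 0 0"

```text
t: 8.45
ee_pos: [481.1, 214.0, 292.3]
orientation: [-1.366, 0.909, -0.915]
ft_force: [-1.0, 0.4, 0.6]
width: 0.7
```

```bash
python3 look.py k3
```

```text
8.45 [481.1 214.  292.3] yaw 22.7 [-1.   0.4  0.6]
```

View pics/k3c.png

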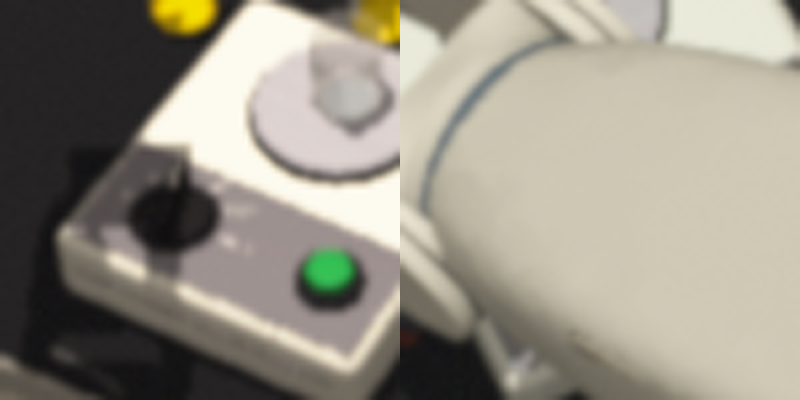

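```bash
cat > ov.py <<'E'
import sys
from h import *
from tab import ax,Rm
n=sys.argv[1];d=load(n);x0,y0,s=220,200,16
if n.endswith('t'): x0,y0=240,235
im=cv2.resize(cv2.cvtColor(d['pixels'],cv2.COLOR_RGB2BGR)[y0:y0+36,x0:x0+36],None,fx=s,fy=s,interpolation=cv2.INTER_CUBIC)
o=im.copy()
for k in range(6):
  q=np.radians(36*k);u=Rm@[np.sin(q),np.cos(q)]
  for r,z,c in((29,107,(255,0,255)),(10,107,(255,0,255)),(39,75,(0,0,255))):
    a,b=pix(d,[*(ax+r*u),z]);cv2.circle(o,(int((a-x0+.5)*s),int((b-y0+.5)*s)),3,c,-1)
    if r==29: cv2.putText(o,str(k),(int((a-x0+.5)*s)+5,int((b-y0+.5)*s)),0,.5,(0,255,255),1)
a,b=pix(d,[*ax,107]);cv2.circle(o,(int((a-x0+.5)*s),int((b-y0+.5)*s)),3,(255,255,0),-1)
cv2.imwrite(f'pics/{n}o.png',cv2.resize(np.hstack([im,o]),None,fx=.69,fy=.69))
E
python3 ov.py k3
```

```text
(no output)
```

View pics/k3o.png

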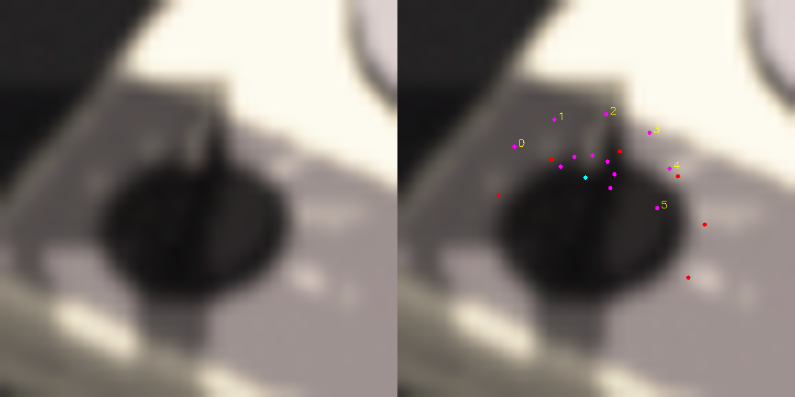

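```bash
sed -i 's/\[471,89.5\]/[473,91.5]/; s/h=13.7/h=15.6/; s/c0=cen(0)/c0=cen(66)/; s/range(0,150,6)/range(60,145,6)/' tab.py; python3 tab.py; python3 -c "
from tab import *
print(cen(66,h=27))"
```

```text
60 [487.  116.9] [-2.6  1.6]
66 [489.6 115.3] [0. 0.]
72 [492.  113.5] [ 2.4 -1.9]
78 [494.2 111.4] [ 4.6 -4. ]
84 [496.1 109.1] [ 6.6 -6.3]
90 [497.8 106.5] [ 8.3 -8.8]
96 [499.3 103.9] [  9.7 -11.5]
102 [500.4 101. ] [ 10.8 -14.3]
108 [501.3  98.1] [ 11.7 -17.2]
114 [501.8  95.1] [ 12.2 -20.2]
120 [502.   92.1] [ 12.5 -23.2]
126 [501.9  89.1] [ 12.4 -26.3]
132 [501.5  86.1] [ 11.9 -29.3]
138 [500.8  83.1] [ 11.2 -32.2]
144 [499.8  80.2] [ 10.2 -35.1]
[485.18272005 125.86322645]
```

Emit:
servo_tool --moves "0.004 -0.05 0 0 0 0; 0.004 -0.088 -0.04 0 0 0; 0.004 -0.088 -0.09 0 0 0; 0.004 -0.088 -0.14 0 0 0; 0.004 -0.088 -0.17 0 0 0; 0.004 -0.088 -0.183 0 0 0; 0.004 -0.088 -0.183 0 0 0"

```text
t: 9.43
ee_pos: [483.3, 123.1, 104.8]
orientation: [-1.372, 0.916, -0.913]
ft_force: [0.7, -0.9, -0.8]
width: 0.5
```

Emit:
servo_tool --moves "0.002 -0.002 0.004 0 0 0; 0.0045 -0.005 0.004 0 0 0; 0.0065 -0.008 0.004 0 0 0; 0.009 -0.0095 0.004 0 0 -6; 0.009 -0.0095 0.004 0 0 -6"

```text
t: 10.05
ee_pos: [493.3, 114.1, 110.1]
orientation: [-1.332, 0.993, -0.993]
ft_force: [-0.2, 3.4, 1.9]
width: 0.2
```

Emit:
servo_tool --moves "0.002 -0.002 0 0 0 -6; 0.002 -0.002 0 0 0 -6; 0.002 -0.002 0 0 0 -6"

```text
t: 10.42
ee_pos: [495.4, 112.3, 110.0]
orientation: [-1.291, 1.07, -1.071]
ft_force: [-0.9, 3.7, 2.8]
width: 0.3
```

Emit:
servo_tool --moves "0.002 -0.0025 0 0 0 -6; 0.002 -0.0025 0 0 0 -6; 0.002 -0.0025 0 0 0 -6"

```text
t: 10.8
ee_pos: [497.5, 109.6, 109.8]
orientation: [-1.246, 1.148, -1.149]
ft_force: [2.0, 3.4, 1.8]
width: 0.3
```

Emit:
servo_tool --moves "0.001 -0.002 0 0 0 -4; 0.0015 -0.004 0 0 0 -8; 0.0025 -0.006 0 0 0 -13; 0.0025 -0.006 0 0 0 -13; 0.0025 -0.006 0 0 0 -13"

```text
t: 11.42
ee_pos: [499.2, 103.3, 109.5]
orientation: [-1.138, 1.315, -1.315]
ft_force: [0.3, -0.6, 0.5]
width: 0.2
```

Emit:
servo_tool --moves "0 -0.001 0 0 0 -2; 0.0005 -0.002 0 0 0 -4; 0.0005 -0.002 0 0 0 -4; 0.0005 -0.002 0 0 0 -4"

```text
t: 11.92
ee_pos: [500.1, 101.5, 109.7]
orientation: [-1.099, 1.367, -1.367]
ft_force: [0.5, 0.5, 0.3]
width: 0.2
```

Emit:
servo_tool --moves "0 -0.001 0 0 0 -2; 0.0005 -0.002 0 0 0 -4; 0.0005 -0.002 0 0 0 -4"

```text
t: 12.3
ee_pos: [500.5, 99.7, 109.7]
orientation: [-1.059, 1.418, -1.418]
ft_force: [-1.0, 3.3, -0.1]
width: 0.3
```

Emit:
servo_tool --moves "0 -0.001 0 0 0 -2; 0.0005 -0.002 0 0 0 -4; 0.0005 -0.002 0 0 0 -4"

```text
t: 12.68
ee_pos: [501.0, 98.3, 109.7]
orientation: [-1.017, 1.469, -1.467]
ft_force: [-1.3, 8.4, -0.7]
width: 0.6
```

Emit:
servo_tool --moves "0 -0.001 0 0 0 -2; 0.0005 -0.002 0 0 0 -4; 0.0005 -0.002 0 0 0 -4"

```text
t: 13.05
ee_pos: [501.5, 96.1, 109.6]
orientation: [-0.975, 1.518, -1.516]
ft_force: [-1.2, 7.2, -0.7]
width: 0.4
```

Emit:
servo_tool --moves "0 -0.001 0 0 0 -2; 0.0002 -0.002 0 0 0 -5; 0.0002 -0.003 0 0 0 -7; 0.0002 -0.003 0 0 0 -7"

```text
t: 13.55
ee_pos: [501.9, 92.6, 109.7]
orientation: [-0.897, 1.601, -1.601]
ft_force: [0.3, 2.7, -1.0]
width: 0.5
```

Emit:
servo_tool --moves "0 -0.001 0 0 0 -2; 0 -0.002 0 0 0 -4; 0 -0.002 0 0 0 -4"

```text
t: 13.92
ee_pos: [501.7, 90.1, 109.7]
orientation: [-0.85, 1.649, -1.649]
ft_force: [-0.4, -0.0, 0.1]
width: 0.4
```

Emit:
servo_tool --moves "0 -0.001 0 0 0 -2; 0 -0.002 0 0 0 -4; 0 -0.003 0 0 0 -6; 0 -0.003 0 0 0 -6; 0 -0.003 0 0 0 -6"

```text
t: 14.55
ee_pos: [501.7, 87.5, 109.7]
orientation: [-0.776, 1.719, -1.719]
ft_force: [-1.4, -0.9, -0.8]
width: 0.3
```

Emit:
servo_tool --moves "0 0.005 0 0 0 0; 0.004 0.014 0 0 0 0; 0.006 0.018 0.03 0 0 0; 0.006 0.018 0.08 0 0 0; 0.006 0.05 0.14 0 0 0; 0.006 0.11 0.18 0 0 0; 0.006 0.11 0.18 0 0 0"

```text
t: 15.42
ee_pos: [509.0, 200.6, 292.7]
orientation: [-0.771, 1.715, -1.715]
ft_force: [-1.0, 0.9, -0.3]
width: 0.6
```

```bash
python3 look.py k4; python3 ov.py k4
```

```text
15.425 [509.  200.6 292.7] yaw -41.3 [-1.   0.9 -0.3]
```

View pics/k4o.png

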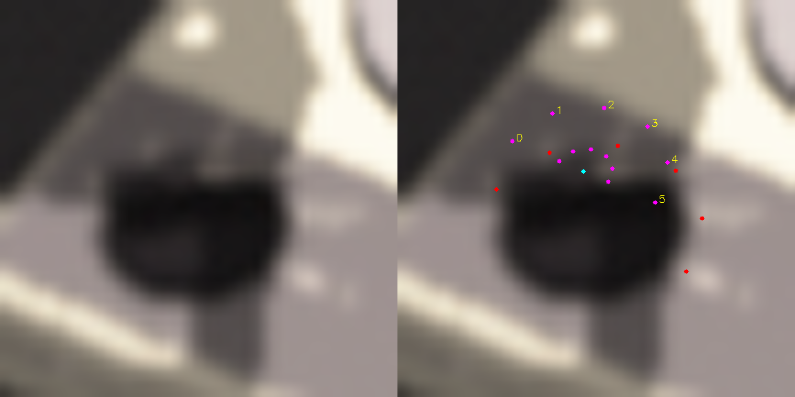

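View pics/k4c.png

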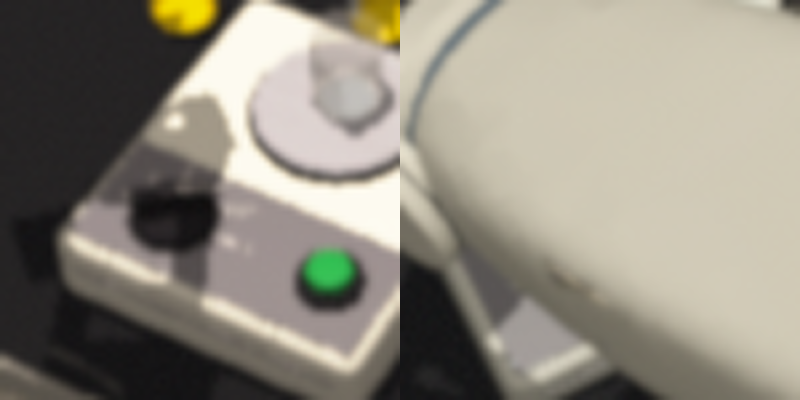

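Emit:
servo_tool --moves "-0.02 -0.03 0.05 0 0 0; -0.04 -0.09 0.10 0 0 0; -0.06 -0.15 0.11 0 0 0; -0.08 -0.21 0.11 0 0 0; -0.10 -0.27 0.11 0 0 0; -0.11 -0.32 0.11 0 0 0; -0.11 -0.38 0.11 0 0 0; -0.11 -0.42 0.11 0 0 0"

```text
t: 16.52
ee_pos: [395.8, -225.3, 397.8]
orientation: [-0.776, 1.723, -1.719]
ft_force: [-0.9, 1.1, -0.7]
width: -0.0
```

```bash
python3 look.py k5; python3 ov.py k5t; python3 ov.py k5
```

```text
16.525 [ 395.8 -225.3  397.8] yaw -41.6 [-0.9  1.1 -0.7]
```

View pics/k5to.png

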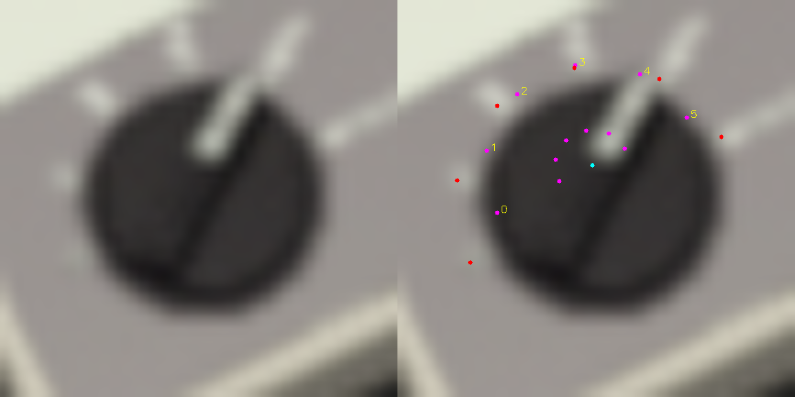

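View pics/k5c.png

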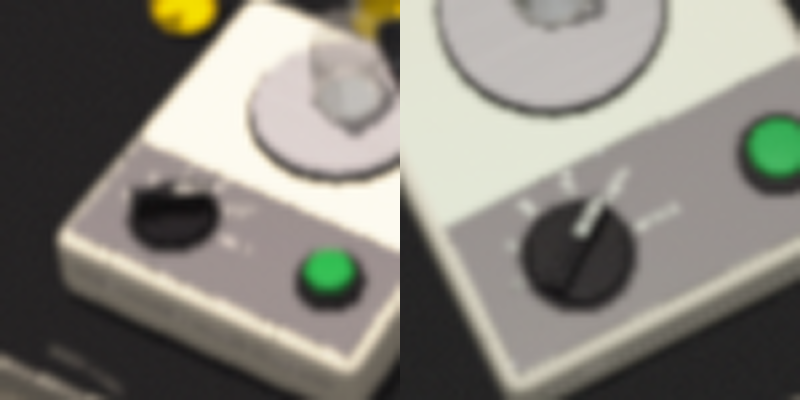

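The white pointer line, at (210,145) to (240,85) in the zoomed top view, points straight at the four-dot mark. The five-dot mark is clear of it at (340,130). Next is the button.

Emit:
servo_tool --moves "0.02 0.05 0 0 0 0; 0.04 0.10 0 0 0 0; 0.06 0.15 0 0 0 0; 0.074 0.187 -0.03 0 0 0; 0.074 0.187 -0.09 0 0 0; 0.074 0.187 -0.15 0 0 0; 0.074 0.187 -0.21 0 0 0; 0.074 0.187 -0.25 0 0 0"

```text
t: 17.62
ee_pos: [468.7, -35.1, 146.0]
orientation: [-0.781, 1.723, -1.718]
ft_force: [0.4, -0.0, 0.7]
width: 0.5
```

Emit:
servo_tool --moves "0 0 -0.005 0 0 0; 0 0 -0.01 0 0 0; 0 0 -0.01 0 0 0"

```text
t: 18.0
ee_pos: [472.5, -35.6, 140.7]
orientation: [-0.774, 1.718, -1.719]
ft_force: [-0.3, -0.5, 0.2]
width: 0.5
```

Emit:
servo_tool --moves "-0.003 -0.003 -0.01 0 0 0; -0.003 -0.003 -0.02 0 0 0; -0.003 -0.003 -0.026 0 0 0; -0.003 -0.003 -0.026 0 0 0"

```text
t: 18.5
ee_pos: [468.5, -38.5, 113.3]
orientation: [-0.777, 1.72, -1.719]
ft_force: [-0.9, -0.8, 3.6]
width: 0.4
```

Emit:
servo_tool --moves "0 0 -0.002 0 0 0; 0 0 -0.004 0 0 0; 0 0 -0.004 0 0 0"

```text
t: 18.88
ee_pos: [468.6, -38.5, 110.2]
orientation: [-0.776, 1.719, -1.719]
ft_force: [-3.7, -1.9, 11.7]
width: 0.4
```

Emit:
servo_tool --moves "0 0 -0.002 0 0 0; 0 0 -0.003 0 0 0; 0 0 -0.003 0 0 0"

```text
t: 19.25
ee_pos: [468.7, -38.5, 109.5]
orientation: [-0.776, 1.718, -1.719]
ft_force: [-13.6, -0.5, 45.7]
width: 0.5
```

The force jumped to 46 N with the motion stopped, so the button is bottomed out. Releasing it.

Emit:
servo_tool --moves "0 0 0.003 0 0 0; 0 0 0.006 0 0 0; 0 0 0.03 0 0 0; 0 0 0.08 0 0 0; 0 -0.03 0.14 0 0 0; -0.03 -0.08 0.20 0 0 0; -0.06 -0.14 0.26 0 0 0; -0.06 -0.19 0.28 0 0 0"

```text
t: 20.25
ee_pos: [415.2, -196.3, 366.7]
orientation: [-0.774, 1.716, -1.719]
ft_force: [1.7, -0.5, 0.0]
width: 0.1
```

```bash
python3 look.py k6; python3 ov.py k6t
python3 - <<'E'
from h import *
d=load('k6');d0=load('k6t')
def btn(d,y0,y1,x0,x1):
  m=cv2.inRange(cv2.cvtColor(d['pixels'],cv2.COLOR_RGB2HSV),(45,120,60),(85,255,255));k=np.zeros_like(m);k[y0:y1,x0:x1]=m[y0:y1,x0:x1];M=cv2.moments(k,True);return M['m10']/M['m00'],M['m01']/M['m00']
p=btn(d,222,242,255,280);q=btn(d0,215,255,270,320);print(p,q)
a=np.array(d['xyz']);ra=att(d)@ray(d,*p);b=np.array(d0['xyz']);rb=att(d0)@ray(d0,*q)
k=np.linalg.lstsq(np.c_[ra,-rb],b-a,rcond=None)[0];print('tri',a+ra*k[0])
E
```

```text
20.25 [ 415.2 -196.3  366.7] yaw -41.4 [ 1.7 -0.5  0. ]
(266.327868852459, 230.62295081967213) (295.64761904761906, 232.13333333333333)
tri [468.44897549 -39.64459074  92.51947496]
```

View pics/k6to.png

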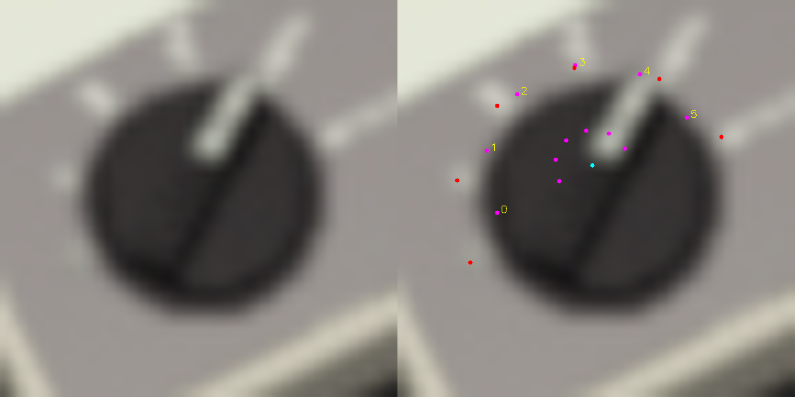

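View pics/k6.png

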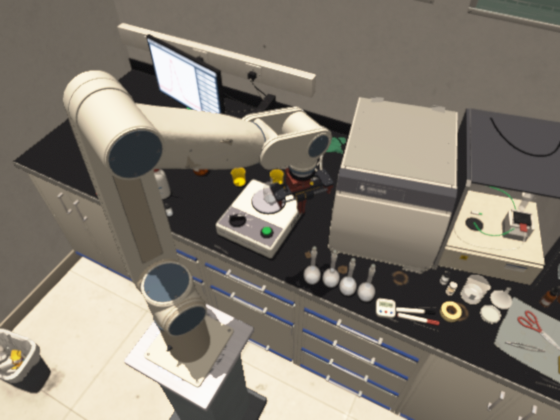

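Run:
```python
from h import *
from tab import Rm,ax
for n in('k6t','k5t','k6'):
  d=load(n);H,W=d['depth'].shape;res={}
  bc=np.array([469,-39.5])
  for v in range(195,270):
    for u in range(225,315):
      if d['depth'][v,u]==0: continue
      p=dep(d,u,v);r=np.hypot(*(p[:2]-bc));r2=np.hypot(*(p[:2]-ax))
      k='btn<12' if r<12 else 'bez19-23' if 19<r<23 else 'deck30-40' if 30<r<40 else 'disc<25' if r2<25 else None
      if k:res.setdefault(k,[]).append(p[2])
  print(n,{k:(np.percentile(x,[10,50,90]).round(1),len(x)) for k,x in res.items()})
```

```text
k6t {'deck30-40': (array([70.4, 74.4, 78.5]), 224), 'bez19-23': (array([80.9, 87.3, 91.9]), 50), 'btn<12': (array([ 92.9,  96.2, 100.6]), 45), 'disc<25': (array([ 79.2,  85. , 107.8]), 203)}
k5t {'deck30-40': (array([69.8, 74.4, 78.4]), 219), 'bez19-23': (array([79.6, 87. , 91.9]), 49), 'btn<12': (array([ 92.3,  96.6, 100.4]), 47), 'disc<25': (array([ 78.5,  84.5, 106.9]), 202)}
k6 {'disc<25': (array([ 80.2,  91.6, 107.2]), 119), 'deck30-40': (array([69.6, 74.8, 78.3]), 118), 'bez19-23': (array([76.8, 84.8, 90.1]), 27), 'btn<12': (array([89.1, 96. , 99.6]), 27)}
```

```bash
python3 -c "
from workcell import ctrl
print(ctrl.close_job())"
```

```text
the job is handed in; nothing more can be done
None
```

The stirrer is set to speed four and the start button was pressed fully and came back up. I handed the job in after about 20 s of the 61 s allowed; no verdict is reported.

- **Selector:** I pushed the bar from one side only, with the closed fingertips, from the ring through the four clicks to four dots. The last top pictures, taken before and after the button press, show the pointer line in line with the four-dot mark and short of five.
- **Button:** At the bottom of the press the fingertips were about 6 mm below the button's measured top of about 96 mm. The force rose to 46 N with the motion stopped, far above the 5 N spring. Afterwards the button's top measured 96 mm, the same as before the press.
- **Things standing about:** I saw no movement of the beaker, flasks or timer in the last pictures. The arm hid part of the view of the bottles and vial, but it never went near them.

**Disagreements and limits:**
- My first estimate of the dial axis from the camera was about 2–3 mm off. I corrected it from the finger contacts, and the drawn overlay points stayed off by a similar amount.
- The first two views of the button disagreed by about 5 mm because I had assumed its height wrongly. Crossing the two views settled it.
- Clicks one and three I inferred only from the force dropping away. Clicks two and four I checked by camera.

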